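Build up a headset stack on the vice mandrel

ROBOT

A 6-joint arm with a two-finger parallel gripper is mounted at the origin on the work surface. World frame = base frame: x ahead of the robot, y to its left, z up, the work surface at z = 0. Lengths are in mm, angles in rad, forces in N, time in s.
With the tool pointing down it reaches from about 250 to 800 mm from the base axis. Payload 3.9 kg.
Tool frame: the origin (TCP) lies on the centre line of the jaws, within the pads' length; the fingertips stand 14 mm ahead of it and the grasp point (between the pads) lies 5 mm behind it; x points along the fingers, z is the direction in which the jaws open and shut, and the axes are right-handed (so a half turn about x gives the same grasp; the last joint's range is limited). The gripper opens to 85 mm and grips with 20 to 120 N. Pads are 22 mm wide; open, the fingers measure 114 mm over their backs; the gripper's body (76 mm by 85 mm) begins 54 mm behind the grasp point. The pads swing forward as they close: fully open they stand 13 mm farther back than shut.
Start: joints at [1.279, 0.26, -0.138, 1.173, 0, 1.571], TCP at [151.026, 502.799, 245.304] pointing down, gripper open.
Joint ranges: [-2.78, 2.78], [-0.83, 1.72], [-1.28, 1.37], [-1.9, 2.12], [-1.57, 1.48], [-3.14, 3.14]. Speed limits (rad/s): [2.57, 2.57, 3.14, 3.14, 3.14, 3.14].

INTERFACE

Orientations are given as a unit quaternion [x, y, z, w].
In Python, from workcell import sensors, eyes, job, spotter gives the robot as it stands. The module is installed in compiled form; this text tells all that it offers.
- The arm moves only by the tool arm_command, never from a script. Its argument "moves" is a list of rows, each a list of 7 numbers: the shift along the world's x, y, z in m, then the turn, a rotation vector about the world's x, y, z in rad, then the opening in per cent of the stroke, from 0 (shut) to 100 (fully open). In form: [[dx, dy, dz, rx, ry, rz, gripper], ...]. A call has 1 to 12 rows; each row shifts and turns the pose as measured when the row begins; what a row does not reach is not made up. A row lasts 1/10 s, in which the tool goes at most 50 mm and 8.59 degrees, less where a joint would pass 70% of its speed; a pose out of reach is approached as far as the arm can. A call is refused whole if a number of a shift passes 0.05 or a number of a turn 0.15, either way. A call with a gripper value outside its range is refused whole. The fingers move at their own pace and stop on an object; "newtons" is the grip in N (left out, the last holds). Time passes only in rows, so rows that do not move let the fingers close. It gives the time, the measured TCP pose, the force and the opening at its end, in the units of the state.
- sensors.get_obs(): the state, without advancing time (a new reading comes with each control period).
- eyes.grab_frame(name): name is "side" or "top"; returns a dict with "frame" (420x560x3 uint8, blue, green, red), "camera_matrix" (3x3 intrinsics, pixels), "dist" ([k1, k2, p1, p2, k3] as OpenCV has them; the pictures are not rectified), "eye" and "rotation" of the camera in the world. Camera axes: x right, y up, looking along -z (the intrinsics and any distortion apply to the point x, -y, -z); pixel columns grow to the right and rows downward; lengths in mm; the calibration is good to about 2 mm. A picture is of the moment at which its call begins. There is no depth.
- job.sign_off(): hands the job in, once; it reports no verdict.
Trained networks look in the newest picture that a camera, given by its name, has taken for a name from the list of things; names that differ only in an ending like _2 or _b are one class to them, and where a whole thing is asked for, a point or a joint stands for the part that bears it (a point fixed in the world has none). Each returns a list of dicts, best first, with "conf" (0 to 1); they miss things now and then, are a little off and sometimes report something else, mostly with a low value. They report only what shows in the picture. A call takes as long as a camera call. They do not tell look-alikes from the thing itself.
- spotter.find_in(query, camera): "rect" ([left, top, right, bottom] in pixels, round what is visible of it).
- spotter.tip_of(query, camera): "location" ([column, row] in pixels: a listed point, or the origin of a listed thing).
The state is a dict: "clock": time; "qpos": joint angles; "joint_velocities": joint speeds; "tau": joint torques, N m; "tool_pos": TCP position; "orientation": TCP orientation; "wrist_force": force on the tool from outside, world axes, zero at the start; "ft_torque": the same for the moment, N m; "gripper_width": opening from 0.0 (shut) to 1.0 (fully open).
Only numpy, scipy, OpenCV 4.12 (cv2) and the standard library are available. Lean on these libraries where they do the work, as an engineer would, in place of code of your own. Each camera call takes 0.05 s, during which the arm holds its last target. There are 200 camera calls.

TASK

Build up the loose bicycle headset parts on the upright mandrel held in the vice, in this order from the bottom: the flanged cup with its flange down, the tall narrow spacer, the wide flat ring, and last the domed cap, dome up. Each must sit level, right down on the one below, the same way up as it started, and be let go; leave the tyre levers, the jar and the dish of valve caps where they are.

Things in the scene. Friction and masses are not known exactly. Their poses are not given: they have to be found in the camera images.
- vice: Steel vice fixed on the wooden offcut (top 18 mm above the work surface), foot 110 x 80 mm, T-handle to +x. Level jaw tops 50 mm above the origin; only the mandrel stands higher: an upright 22 mm pin rising 56 mm above the jaw tops, straight for 44 mm, then narrowing to 8 mm at the tip. The lowest part rests on the jaw tops. Origin: underside of the vice, on the mandrel's axis. Place and yaw vary.
- cup: Flanged cup, bare aluminium, loose, about 70 g: flat flange 56 mm in diameter and 5 mm thick at the bottom, above it a straight neck 38 mm in diameter, 20 mm high overall; bore 29 mm right through. Origin: centre of its underside, z up along its axis. It stands flange down on the offcut. Grip it by the neck.
- spacer: Tall narrow spacer: plain aluminium tube, loose, about 35 g, 36 mm outside, bore 29 mm, 20 mm high, standing on end on the offcut. Origin: centre of its underside, z up along its axis. 
- washer: Wide flat ring: plain aluminium, loose, about 50 g, 48 mm outside, bore 29 mm, 10 mm thick, lying flat on the offcut. Origin: centre of its underside, z up along its axis. 
- cap: Domed cap: aluminium, loose, about 40 g, 44 mm outside, 16 mm high: straight sides for the lower 11 mm, closed low dome above; underneath a round hollow 30 mm wide and 11 mm deep, which goes over the tip of the mandrel (6 mm of it stands clear of the three other parts). Origin: centre of its underside, z up along its axis. It stands dome up on the offcut.
- lever1: Right-hand (-y) blue plastic tyre lever lying flat, 118 mm long, 18 mm wide, 8 mm high, long axis x. Origin: at mid-length on its underside. Bystander, loose, to be left where it is.
- lever2: Middle blue plastic tyre lever lying flat, 118 mm long, 18 mm wide, 8 mm high, long axis x. Origin: at mid-length on its underside. Bystander, loose, to be left where it is.
- lever3: Left-hand (+y) blue plastic tyre lever lying flat, 118 mm long, 18 mm wide, 8 mm high, long axis x. Origin: at mid-length on its underside. Bystander, loose, to be left where it is.
- jar: White plastic twist-cap jar, closed, 60 mm in diameter, 80 mm high. Origin: centre of its underside. Bystander, loose, to be left where it is.
- dish: Round white ceramic dish of black valve caps, 96 mm across the rim, 26 mm high. Origin: centre of its underside. Bystander, loose, to be left where it is.
There are look-alikes about, which are no part of the job. Leave any blue or brown look-alike of the washer alone. Leave any blue or turquoise look-alike of the cap alone.

How it is judged:
By the outcome, as a careful person would: the job done as asked, in the order asked, and still so for the second after the job is handed in, with the robot touching nothing.
It also fails if it takes over 102 s, if anything falls off the work surface, if the arm or the gripper's body presses on something with over 40 N, if the wrist force passes 120 N, or if a joint passes its speed limit or range.

## Working session

There is one attempt and no reset: what is moved stays moved. The work goes in short steps, Python scripts to look and compute and a tool call to move; the robot and the scene stay as the last step left them, time stands still between calls to the robot, and variables do not carry over. Pictures are saved under pics/ and viewed, about 12 in all and at most 16, crops included, and the job is handed in when it is done.

Besides the shell and the picture viewer there is one more tool, called after "Call:" as name(argument=value, ...), one argument or row to a line, values as JSON. arm_command: Moves the arm, as the interface text tells. Its arguments: {"type":"object","properties":{"moves":{"type":"array","items":{"type":"array","items":{"type":"number"}}},"newtons":{"type":"number"}},"required":["moves"]}

```bash
mkdir -p pics
cat > h.py <<'E'
import numpy as np, cv2
from workcell import sensors, eyes, job, spotter
def grab(n,save=None):
    f=eyes.grab_frame(n)
    if save: cv2.imwrite('pics/'+save,f['frame'])
    return f
def ray(f,px):
    K=np.array(f['camera_matrix'],float);d=np.array(f['dist'],float)
    u=cv2.undistortPoints(np.array([[px]],float),K,d)[0,0]
    R=np.array(f['rotation'],float)
    return np.array(f['eye'],float),R@np.array([u[0],-u[1],-1.])
def atz(f,px,z):
    e,v=ray(f,px); return e+v*(z-e[2])/v[2]
def proj(f,P):
    K=np.array(f['camera_matrix'],float);d=np.array(f['dist'],float)
    c=(np.atleast_2d(P)-np.array(f['eye']))@np.array(f['rotation'])
    c=c*[1,-1,-1]
    return cv2.projectPoints(c.reshape(-1,1,3),np.zeros(3),np.zeros(3),K,d)[0][:,0]
E
python3 - <<'E'
from h import *
np.set_printoptions(precision=3,suppress=True)
o=sensors.get_obs();print({k:o[k] for k in('clock','tool_pos','orientation','gripper_width')})
for c in('top','side'):
    f=grab(c,c+'0.png');print(c,f['eye'],np.array(f['rotation']).tolist(),np.array(f['camera_matrix'])[0],f['dist'])
    for q in('vice','cup','spacer','washer','cap'):
        for r in spotter.find_in(q,c)[:4]: print(q,'rect',np.round(r['rect']),round(r['conf'],2))
        for r in spotter.tip_of(q,c)[:4]:
            print(q,'tip',np.round(r['location'],1),round(r['conf'],2),atz(f,r['location'],18)[:2].round())
E
```

```text
{'clock': 0.0, 'tool_pos': array([150.857, 502.171, 244.464]), 'orientation': array([-0.422,  0.568,  0.422,  0.567]), 'gripper_width': 0.9983709947466053}
top [ 314.348   23.83  1035.769] [0.047509876790745136, -0.07121947606292256, -0.703894164398236, 0.7051266575323613] [410.547   0.    281.54 ] [0.043 0.    0.    0.    0.   ]
vice rect [331. 105. 383. 165.] 0.97Traceback (most recent call last):
  File "<stdin>", line 9, in <module>
  File "h.py", line 13, in atz
    e,v=ray(f,px); return e+v*(z-e[2])/v[2]
        ~~~^^^^^^
  File "h.py", line 11, in ray
    return np.array(f['eye'],float),R@np.array([u[0],-u[1],-1.])
                                    ~^~~~~~~~~~~~~~~~~~~~~~~~~~~
ValueError: matmul: Input operand 1 has a mismatch in its core dimension 0, with gufunc signature (n?,k),(k,m?)->(n?,m?) (size 3 is different from 4)
```

Rotation is a quaternion.

```bash
python3 - <<'E'
s=open('h.py').read()
s=s.replace("def grab(n,save=None):\n    f=eyes.grab_frame(n)","from scipy.spatial.transform import Rotation as Ro\ndef grab(n,save=None):\n    f=eyes.grab_frame(n)\n    f['rotation']=Ro.from_quat(f['rotation']).as_matrix()")
open('h.py','w').write(s)
E
python3 - <<'E'
from h import *
np.set_printoptions(precision=3,suppress=True)
for c in('top','side'):
    f=grab(c,c+'0.png');print(c,f['eye'],f['rotation'].tolist())
    for q in('vice','cup','spacer','washer','cap'):
        for r in spotter.find_in(q,c)[:4]: print(q,'rect',np.round(r['rect']),round(r['conf'],2))
        for r in spotter.tip_of(q,c)[:4]:
            print(q,'tip',np.round(r['location'],1),round(r['conf'],2),atz(f,r['location'],18)[:2].round())
E
```

```text
top [ 314.348   23.83  1035.769] [[-0.0010784168891365131, 0.9859018217316237, -0.16732135226347863], [-0.9994363358630273, 0.0045516338668743495, 0.03326098594191727], [0.03355365216633982, 0.167262908426847, 0.9853411956733021]]
vice rect [332. 103. 380. 167.] 0.64
vice tip [358.6 145.3] 0.72 [ 643. -210.]
cup rect [309. 210. 332. 232.] 0.72
cup tip [318.7 224.2] 0.84 [ 437. -103.]
spacer rect [224. 220. 239. 235.] 0.65
spacer tip [230.3 226. ] 0.48 [432. 117.]
washer rect [118. 268. 144. 283.] 0.8
washer rect [155. 200. 176. 221.] 0.68
washer rect [ 86. 220. 106. 241.] 0.49
washer tip [ 96.5 229.6] 0.76 [422. 440.]
washer tip [163.5 210.7] 0.74 [469. 282.]
washer tip [129.9 274.9] 0.54 [313. 354.]
cap rect [402. 262. 418. 279.] 0.57
cap rect [390. 205. 405. 223.] 0.53
cap rect [439. 238. 457. 251.] 0.5
cap tip [445.7 243.6] 0.84 [ 389. -420.]
cap tip [399.2 212.9] 0.75 [ 466. -307.]
cap tip [410.3 267.9] 0.52 [ 329. -328.]
side [222.535 678.565 574.566] [[-0.940387854894291, 0.1784342336761728, -0.2895374010723156], [-0.33923615959192366, -0.5528873863729564, 0.7610744812533162], [-0.024279835103164754, 0.8139267548385901, 0.5804599274414082]]
vice rect [220. 143. 268. 185.] 0.6
vice rect [262. 219. 304. 236.] 0.41
vice tip [248.9 178.5] 0.85 [ 636. -195.]
cup rect [295. 197. 314. 215.] 0.81
cup tip [217.7 216.5] 0.74 [636.   3.]
cup tip [302.4 188.8] 0.55 [ 471. -188.]
cup tip [304.9 204.3] 0.54 [ 443. -116.]
spacer rect [271. 253. 287. 273.] 0.77
washer rect [196. 398. 229. 419.] 0.91
washer rect [284. 369. 315. 396.] 0.67
washer rect [216. 305. 248. 328.] 0.56
washer tip [227.1 318.7] 0.84 [473. 286.]
washer tip [212.3 410.2] 0.7 [420. 448.]
washer tip [298.8 384.9] 0.58 [311. 368.]
cap rect [306. 163. 326. 177.] 0.69
cap rect [356. 173. 366. 180.] 0.59
cap rect [343. 153. 355. 163.] 0.47
cap tip [364.8 178.8] 0.58 [ 316. -295.]
cap tip [314.6 168.3] 0.54 [ 470. -312.]
cap tip [348.4 163. ] 0.47 [ 380. -376.]
```

View pics/top0.png

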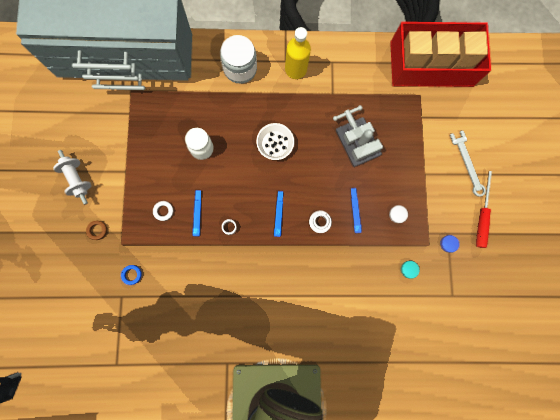

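View pics/side0.png

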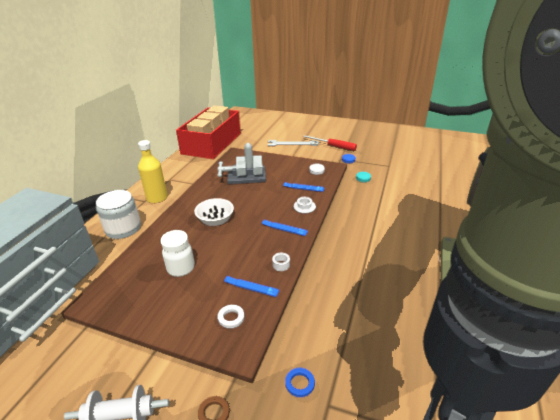

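Candidates in the top view:
- **Washer:** aluminium ring (163,211), brown ring (96,230), blue ring (131,275). I choose (163,211).
- **Cap:** aluminium (399,214), blue (450,244), turquoise (410,270). I choose (399,214).
- **Cup and spacer:** cup (320,222), spacer (229,227).

Next I'll measure these precisely and check the choice in a crop.

```bash
cat > m.py <<'E'
from h import *
from scipy.optimize import least_squares
a=np.linspace(0,2*np.pi,48,endpoint=False)
SH={'cup':[(28,0),(28,5),(19,20)],'spacer':[(18,0),(18,20)],'washer':[(24,0),(24,10)],'cap':[(22,0),(22,11),(12,15)]}
def model(f,n,xy,z):
    P=np.vstack([np.c_[xy[0]+r*np.cos(a),xy[1]+r*np.sin(a),np.full(48,z+h)] for r,h in SH[n]])
    return cv2.convexHull(proj(f,P).astype(np.float32))
def cen(h):
    m=cv2.moments(h);return np.array([m['m10'],m['m01']])/m['m00']
def seg(f,px,w=22):
    im=f['frame'].astype(int);x,y=int(px[0]),int(px[1]);k=np.zeros(im.shape[:2],np.uint8)
    y0,x0=max(y-w,0),max(x-w,0)
    c=im[y0:y+w,x0:x+w];k[y0:y+w,x0:x+w]=(c[...,0]>95)&(c.max(2)-c.min(2)<60)
    n,l,s,_=cv2.connectedComponentsWithStats(k)
    b=1+np.argmax(s[1:,4]);p=np.argwhere(l==b)[:,::-1]
    h=cv2.convexHull(p.astype(np.float32));return h
def measure(n,f,g,z=18):
    H=[seg(i,cen(model(i,n,g,z))) for i in f]
    fs=lambda ff,hh,x:cen(model(ff,n,x,z))-cen(hh)
    one=[least_squares(lambda x:fs(i,h,x),g).x for i,h in zip(f,H)]
    ar=[cv2.contourArea(h)/cv2.contourArea(model(i,n,g,z)) for i,h in zip(f,H)]
    return one,ar
E
python3 - <<'E'
from m import *
np.set_printoptions(precision=2,suppress=True)
ft=grab('top');fs=grab('side')
for n,g in dict(cup=(437,-108),spacer=(432,117),washer=(471,284),cap=(468,-309)).items():
    print(n,*measure(n,[ft,fs],g))
R=Ro.from_quat(sensors.get_obs()['orientation']).as_matrix();print(R)
print('guess tip px',proj(ft,[640,-203,124]),proj(fs,[640,-203,124]))
def crop(f,x,y,w,h,s):return cv2.resize(f['frame'][y:y+h,x:x+w],None,fx=s,fy=s,interpolation=cv2.INTER_CUBIC)
A=crop(ft,325,95,66,80,5);B=crop(fs,210,130,66,80,5)
C=crop(ft,140,190,45,45,4);D=crop(ft,380,193,45,45,4)
top=np.hstack([A,B]);bot=np.hstack([C,D]);bot=np.hstack([bot,np.zeros((180,top.shape[1]-bot.shape[1],3),np.uint8)])
cv2.imwrite('pics/c1.png',np.vstack([top,bot]))
E
```

```text
cup [array([ 443.94, -106.71]), array([ 442.59, -105.71])] [0.9756504659946135, 1.0328043051096467]
spacer [array([429.08, 120.07]), array([427.45, 119.08])] [0.9543329173707579, 1.0497135207905333]
washer [array([469.31, 283.18]), array([468.25, 281.45])] [0.9402364742106119, 0.9919150506643147]
cap [array([ 463.27, -302.91]), array([ 461.99, -302.86])] [0.9577101285241381, 1.1096267306031982]
[[-0.   -0.96  0.29]
 [ 0.    0.29  0.96]
 [-1.    0.    0.  ]]
guess tip px [[365.47 132.33]] [[246.14 143.79]]
```

View pics/c1.png

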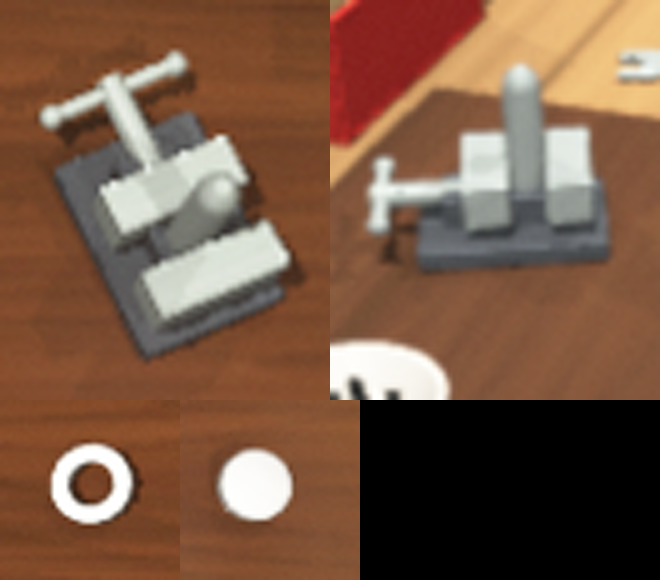

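Both the chosen washer and cap are bare aluminium. The mandrel tip is at about (368.7,131.6) in the top view and (247.8,144.3) in the side view. I'll triangulate it by fitting the mandrel.

Run:
```python
from m import *
np.set_printoptions(precision=2,suppress=True)
ft=grab('top');fs=grab('side')
for f,p in((ft,(368.6,131.4)),(fs,(247.8,144.3))): print(atz(f,p,124))
# overlay fit check
for x,y in((644,-210),(646,-209),(648,-210)): print(x,y,proj(ft,[x,y,124]),proj(fs,[x,y,124]))
outs=[]
for f,(x0,y0) in((ft,(325,95)),(fs,(210,130))):
    im=cv2.resize(f['frame'][y0:y0+60,x0:x0+60],None,fx=8,fy=8,interpolation=cv2.INTER_CUBIC)
    np.save('pics/_.npy',im)
    e=[]
    for z,r in((124,4),(112,11),(70,11)):
        q=np.linspace(0,2*np.pi,40)
        x,y=np.mean([atz(ft,(368.6,131.4),124)[:2],atz(fs,(247.8,144.3),124)[:2]],0)
        P=np.c_[x+r*np.cos(q),y+r*np.sin(q),np.full(40,z)]
        pts=((proj(f,P)-[x0,y0]+.5)*8).astype(np.int32)
        cv2.polylines(im,[pts],True,(0,0,255),1)
    outs.append(im)
cv2.imwrite('pics/c2.png',cv2.resize(np.hstack(outs),(800,400)))
```

```text
[ 642.31 -210.4   124.  ]
[ 634.27 -201.31  124.  ]
644 -210 [[368.41 130.7 ]] [[245.83 142.59]]
646 -209 [[367.95 129.88]] [[245.03 142.64]]
648 -210 [[368.35 129.06]] [[244.52 142.41]]
```

View pics/c2.png

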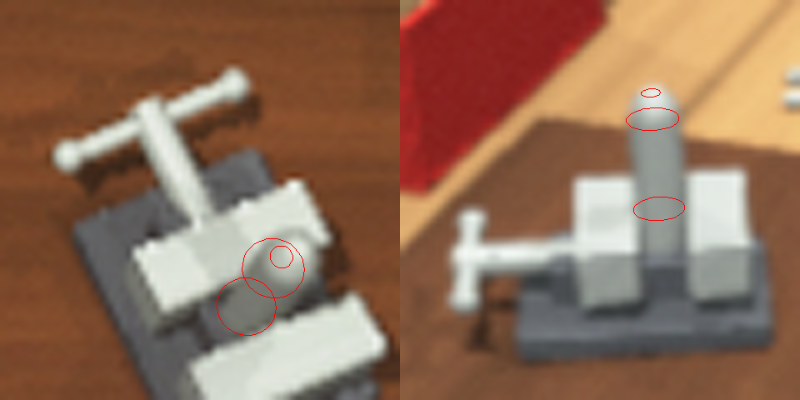

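```bash
cat > pin.py <<'E'
from m import *
np.set_printoptions(precision=2,suppress=True,linewidth=150)
def sil(f,xy,zs):
    P=np.vstack([np.c_[xy[0]+r*np.cos(a),xy[1]+r*np.sin(a),np.full(48,z)] for z,r in zs])
    return cv2.convexHull(proj(f,P).astype(np.float32))
S=8
def edgescore(G,hull,x0,y0):
    p=hull[:,0]; p=np.vstack([p,p[:1]]); L=np.r_[0,np.cumsum(np.linalg.norm(np.diff(p,axis=0),axis=1))]
    t=np.arange(0,L[-1],.25); q=np.c_[np.interp(t,L,p[:,0]),np.interp(t,L,p[:,1])]
    n=np.c_[np.gradient(q[:,1]),-np.gradient(q[:,0])];n/=np.linalg.norm(n,axis=1)[:,None]+1e-9
    s=lambda d:cv2.remap(G,(q+n*d-[x0,y0]).astype(np.float32).reshape(-1,1,2),None,cv2.INTER_LINEAR)[:,0].astype(float)
    d=np.linalg.norm(s(.8)-s(-.8),axis=1)
    return np.minimum(d,60).mean()
ft=grab('top');fs=grab('side')
zs=[(74,11),(112,11),(116,10),(120,7.5),(124,4)]
xs=np.arange(630,656,1.);ys=np.arange(-222,-194,1.)
sc=[]
for f in(ft,fs):
    G=cv2.GaussianBlur(f['frame'],(3,3),0).astype(np.float32)
    sc.append(np.array([[edgescore(G,sil(f,(x,y),zs),0,0) for y in ys] for x in xs]))
for s in sc+[sc[0]+sc[1]]:
    for k in np.argsort(s.ravel())[::-1][:5]:
        i,j=np.unravel_index(k,s.shape);print(xs[i],ys[j],s[i,j])
    print()
s=sc[0]+sc[1];i,j=np.unravel_index(s.argmax(),s.shape);b=(xs[i],ys[j])
outs=[]
for f,(x0,y0) in((ft,(325,95)),(fs,(210,130))):
    im=cv2.resize(f['frame'][y0:y0+60,x0:x0+60],None,fx=8,fy=8,interpolation=cv2.INTER_CUBIC)
    cv2.polylines(im,[((sil(f,b,zs)-[x0,y0]+.5)*8).astype(np.int32)],True,(0,0,255),1);outs.append(im)
cv2.imwrite('pics/c3.png',cv2.resize(np.hstack(outs),(800,400)))
E
python3 pin.py
```

```text
639.0 -208.0 43.88532407186231
639.0 -209.0 43.840538272794035
638.0 -208.0 43.65704529708555
638.0 -209.0 43.638471930112715
638.0 -207.0 43.35067105920905

638.0 -207.0 42.575841801793345
638.0 -208.0 42.54961465389942
639.0 -210.0 42.536943645115464
637.0 -206.0 42.51748701364863
637.0 -205.0 42.45515751479215

639.0 -209.0 86.26243206392235
638.0 -208.0 86.20665995098497
639.0 -208.0 85.99481183423225
638.0 -207.0 85.9265128610024
638.0 -209.0 85.89704747979142
```

View pics/c3.png

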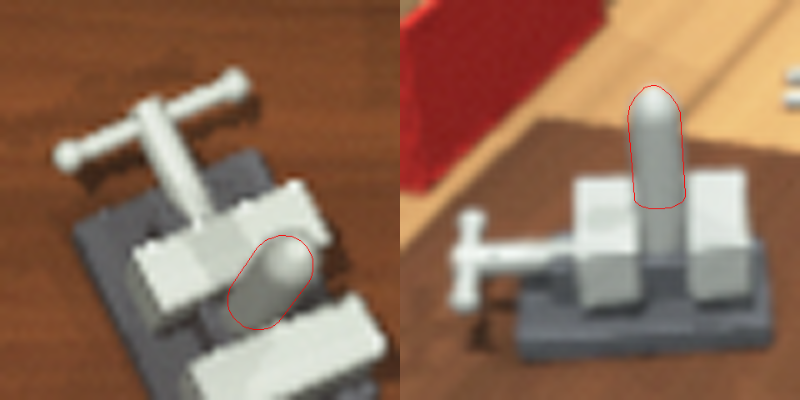

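Mandrel is at (638.7,-208.4), and both views agree. Next I'll move above the cup and turn so the jaws open along x.

Call:
arm_command(
  moves=[
    [0.022, -0.044, 0, 0, 0, -0.107, 70],
    [0.022, -0.044, 0, 0, 0, -0.107, 70],
    [0.022, -0.044, 0, 0, 0, -0.107, 70],
    [0.022, -0.044, 0, 0, 0, -0.107, 70],
    [0.022, -0.044, 0, 0, 0, -0.107, 70],
    [0.022, -0.044, 0, 0, 0, -0.107, 70],
    [0.022, -0.044, 0, 0, 0, -0.107, 70],
    [0.022, -0.044, 0, 0, 0, -0.107, 70],
    [0.022, -0.044, 0, 0, 0, -0.107, 70],
    [0.022, -0.044, 0, 0, 0, -0.107, 70],
    [0.022, -0.044, 0, 0, 0, -0.107, 70],
    [0.022, -0.044, 0, 0, 0, -0.107, 70],
  ],
  newtons=40,
)

```text
clock: 2.75
tool_pos: [416.3, -31.2, 247.1]
orientation: [0.016, 0.702, -0.015, 0.712]
wrist_force: [1.0, 1.0, 0.4]
gripper_width: 0.702
```

```bash
cat > st.py <<'E'
from h import *
import sys
np.set_printoptions(precision=4,suppress=True)
o=sensors.get_obs();R=Ro.from_quat(o['orientation']).as_matrix();p=np.array(o['tool_pos'])
print('t',round(o['clock'],2),'tcp',p.round(1),'F',np.array(o['wrist_force']).round(1),'w',round(o['gripper_width']*85,1))
D=np.array([[0,0,1],[0,-1,0],[1,0,0]]).T
D=np.array([[0,0,1],[0,1,0],[-1,0,0]],float) # cols: x=down, y=+y, z=+x
if np.dot(R[:,1],[0,1,0])<0: D[:,1:]*=-1
print('turn',Ro.from_matrix(D@R.T).as_rotvec().round(3), 'q',np.array(o['qpos']).round(2))
if len(sys.argv)>3: print('shift mm',(np.array(sys.argv[1:4],float)-p).round(1))
E
python3 st.py 443.3 -106.2 120
```

```text
t 2.75 tcp [416.3 -31.2 247.1] F [1.  1.  0.4] w 59.7
turn [-0.     0.015  0.044] q [-0.08  0.06 -0.38  1.11  0.    1.54]
shift mm [  27.   -75.  -127.1]
```

Call:
arm_command(
  moves=[
    [0.009, -0.025, -0.03, 0, 0.005, 0.015, 65],
    [0.009, -0.025, -0.03, 0, 0.005, 0.015, 65],
    [0.009, -0.025, -0.03, 0, 0.005, 0.014, 65],
    [0, 0, -0.03, 0, 0, 0, 65],
    [0, 0, -0.03, 0, 0, 0, 65],
    [0, 0, -0.02, 0, 0, 0, 65],
    [0, 0, 0, 0, 0, 0, 65],
  ],
)

```text
clock: 3.45
tool_pos: [450.3, -118.0, 73.8]
orientation: [0.004, 0.703, -0.006, 0.712]
wrist_force: [-0.3, -0.2, -0.3]
gripper_width: 0.652
```

```bash
python3 st.py 443.3 -106.2 40
python3 - <<'E'
from h import *
f=grab('side')
cv2.imwrite('pics/s1.png',cv2.resize(f['frame'][130:250,240:380],None,fx=5,fy=5,interpolation=cv2.INTER_CUBIC))
E
```

```text
t 3.45 tcp [ 450.3 -118.    73.8] F [-0.3 -0.2 -0.3] w 55.4
turn [0.003 0.013 0.014] q [-0.26  0.3  -0.58  0.68  0.    1.33]
shift mm [ -7.   11.8 -33.8]
```

View pics/s1.png

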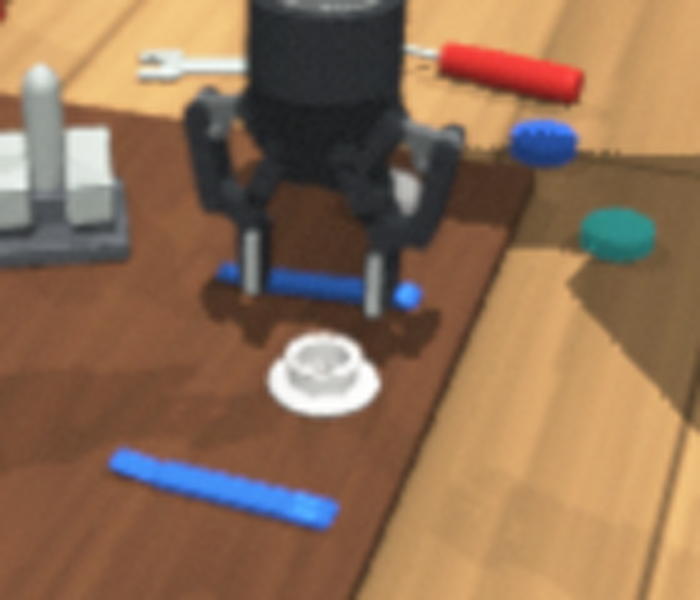

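The picture shows the gripper still beyond the cup (in -y), with its tips near (291,188) and (315,193). I'll correct the position and estimate the tip height.

Run:
```python
from h import *
f=grab('side')
for dz in (5,8,11,14): print(dz, [proj(f,[450.3+s,-118,73.8-dz]).round(1).tolist() for s in(-30,30)])
```

```text
5 [[[314.3, 188.7]], [[291.6, 185.0]]]
8 [[[314.3, 189.8]], [[291.6, 186.0]]]
11 [[[314.2, 190.8]], [[291.6, 187.0]]]
14 [[[314.2, 191.8]], [[291.6, 188.0]]]
```

Call:
arm_command(
  moves=[
    [-0.007, 0.012, 0, 0, 0.013, 0.014, 65],
    [0, 0, 0, 0, 0, 0, 65],
  ],
)

```text
clock: 3.75
tool_pos: [446.6, -105.8, 78.6]
orientation: [-0.002, 0.705, -0.001, 0.71]
wrist_force: [-0.5, 1.1, 0.1]
gripper_width: 0.649
```

```bash
python3 st.py 443.3 -106.2 40
```

```text
t 3.75 tcp [ 446.6 -105.8   78.6] F [-0.5  1.1  0.1] w 55.2
turn [ 0.004  0.007 -0.002] q [-0.23  0.29 -0.58  0.69 -0.    1.34]
shift mm [ -3.3  -0.4 -38.6]
```

Call:
arm_command(
  moves=[
    [-0.003, 0, -0.015, 0, 0.007, 0, 65],
    [0, 0, -0.012, 0, 0, 0, 65],
    [0, 0, -0.007, 0, 0, 0, 65],
    [0, 0, 0, 0, 0, 0, 65],
    [0, 0, 0, 0, 0, 0, 65],
  ],
)

```text
clock: 4.25
tool_pos: [448.4, -104.9, 49.4]
orientation: [-0.005, 0.703, -0.0, 0.711]
wrist_force: [-0.0, -0.0, 0.3]
gripper_width: 0.645
```

```bash
python3 st.py 443.3 -106.2 42
```

```text
t 4.25 tcp [ 448.4 -104.9   49.4] F [-0.  -0.   0.3] w 54.9
turn [ 0.007  0.011 -0.006] q [-0.23  0.33 -0.63  0.61 -0.    1.34]
shift mm [-5.1 -1.3 -7.4]
```

Call:
arm_command(
  moves=[
    [-0.005, -0.001, -0.007, 0.005, 0.011, -0.005, 65],
    [0, 0, 0, 0, 0, 0, 65],
    [0, 0, 0, 0, 0, 0, 65],
  ],
)

```text
clock: 4.55
tool_pos: [444.1, -106.2, 43.2]
orientation: [-0.001, 0.706, -0.001, 0.708]
wrist_force: [-0.2, 1.0, -1.0]
gripper_width: 0.655
```

```bash
python3 st.py 443.3 -106.2 42; python3 st.py 443.3 -106.2 42;python3 - <<'E'
from h import *
f=grab('side');g=grab('top')
A=cv2.resize(f['frame'][150:230,260:350],None,fx=5,fy=5,interpolation=cv2.INTER_CUBIC)
B=cv2.resize(g['frame'][170:250,285:355],None,fx=5,fy=5,interpolation=cv2.INTER_CUBIC)
cv2.imwrite('pics/s2.png',np.hstack([A,B]))
E
```

```text
t 4.55 tcp [ 444.1 -106.2   43.2] F [-0.2  1.  -1. ] w 55.6
turn [ 0.002  0.002 -0.001] q [-0.23  0.34 -0.63  0.6  -0.    1.34]
shift mm [-0.8 -0.  -1.2]
t 4.55 tcp [ 444.1 -106.2   43.2] F [-0.2  1.  -1. ] w 55.6
turn [ 0.002  0.002 -0.001] q [-0.23  0.34 -0.63  0.6  -0.    1.34]
shift mm [-0.8 -0.  -1.2]
```

View pics/s2.png

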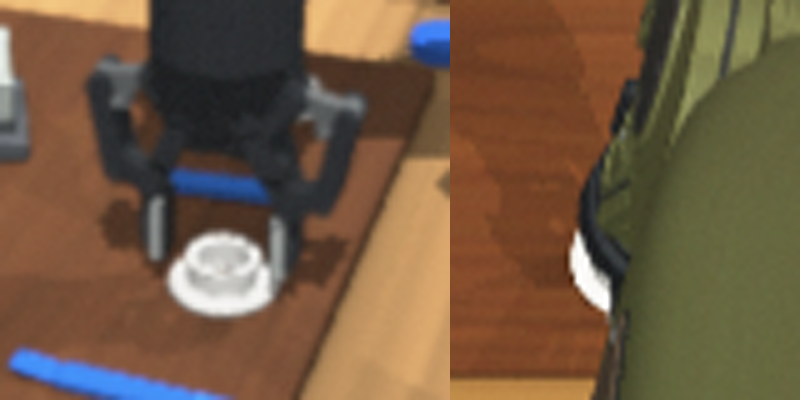

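The cup lies between the pads, which look level with its neck. Closing.

Call:
arm_command(
  moves=[
    [0, 0, 0, 0, 0, 0, 35],
    [0, 0, 0, 0, 0, 0, 35],
    [0, 0, 0, 0, 0, 0, 35],
    [0, 0, 0, 0, 0, 0, 35],
    [0, 0, 0, 0, 0, 0, 35],
  ],
  newtons=40,
)

```text
clock: 5.15
tool_pos: [444.0, -106.2, 43.7]
orientation: [-0.001, 0.706, -0.001, 0.708]
wrist_force: [-0.5, 0.4, 1.2]
gripper_width: 0.422
```

```bash
python3 st.py 638.7 -208.4 175
```

```text
t 5.15 tcp [ 444.  -106.2   43.7] F [-0.5  0.4  1.2] w 35.8
turn [ 0.002  0.002 -0.001] q [-0.23  0.33 -0.63  0.6  -0.    1.34]
shift mm [ 194.7 -102.2  131.3]
```

Call:
arm_command(
  moves=[
    [0, 0, 0.03, 0, 0, 0, 35],
    [0, 0, 0.045, 0, 0, 0, 35],
    [0.01, -0.005, 0.045, 0, 0, 0, 35],
    [0.035, -0.018, 0.005, 0, 0, 0, 35],
    [0.035, -0.018, 0, 0, 0, 0, 35],
    [0.035, -0.018, 0, 0, 0, 0, 35],
    [0.035, -0.018, 0, 0, 0, 0, 35],
    [0.02, -0.012, 0, 0, 0, 0, 35],
    [0.01, -0.006, 0, 0, 0, 0, 35],
    [0, 0, 0, 0, 0, 0, 35],
  ],
)

```text
clock: 6.15
tool_pos: [626.1, -203.8, 171.5]
orientation: [-0.001, 0.708, 0.0, 0.706]
wrist_force: [-1.2, 0.7, -1.1]
gripper_width: 0.42
```

```bash
python3 st.py 638.7 -208.4 168
```

```text
t 6.15 tcp [ 626.1 -203.8  171.5] F [-1.2  0.7 -1.1] w 35.7
turn [ 0.001 -0.003 -0.002] q [-0.31  0.53  0.09  1.13 -0.    1.26]
shift mm [12.6 -4.6 -3.5]
```

Call:
arm_command(
  moves=[
    [0.012, -0.004, -0.003, 0, 0, 0, 35],
    [0, 0, 0, 0, 0, 0, 35],
  ],
)

```text
clock: 6.35
tool_pos: [636.8, -207.3, 167.2]
orientation: [-0.001, 0.709, 0.001, 0.705]
wrist_force: [-1.6, 0.1, -0.5]
gripper_width: 0.415
```

```bash
python3 st.py 638.7 -208.4 168
python3 - <<'E'
from m import *
f=grab('side');g=grab('top');o=sensors.get_obs();p=np.array(o['tool_pos']);print(p)
outs=[]
for F,(x0,y0,w,h) in((f,(210,100,80,80)),(g,(325,95,70,80))):
    im=cv2.resize(F['frame'][y0:y0+h,x0:x0+w],None,fx=5,fy=5,interpolation=cv2.INTER_CUBIC)
    cv2.polylines(im,[((model(F,'cup',p[:2],p[2]-25.5)-[x0,y0]+.5)*5).astype(np.int32)],True,(0,0,255),1);outs.append(im)
cv2.imwrite('pics/s3.png',np.hstack(outs))
E
```

```text
t 6.35 tcp [ 636.8 -207.3  167.2] F [-1.6  0.1 -0.5] w 35.3
turn [ 0.    -0.006 -0.002] q [-0.31  0.55  0.12  1.14 -0.    1.26]
shift mm [ 1.9 -1.1  0.8]
[ 635.49254677 -206.78671505  167.81967064]
```

View pics/s3.png

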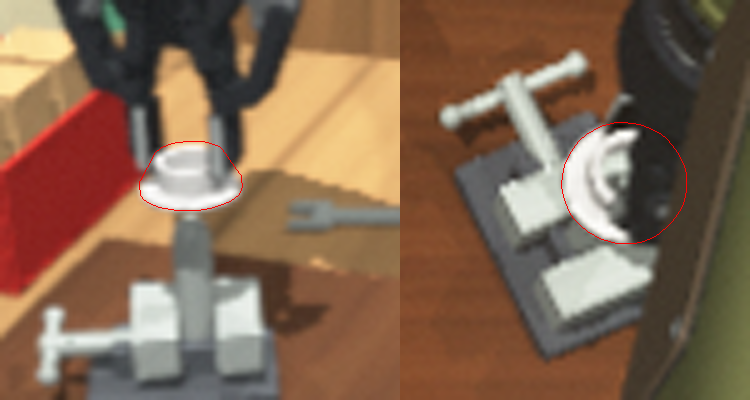

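The held cup matches the model drawn at the TCP within about 1 mm in both views. I'll centre it and descend.

Call:
arm_command(
  moves=[
    [0.002, -0.001, 0, 0, -0.004, 0, 35],
    [0, 0, 0, 0, 0, 0, 35],
    [0, 0, -0.01, 0, 0, 0, 35],
    [0, 0, -0.015, 0, 0, 0, 35],
    [0, 0, 0, 0, 0, 0, 35],
  ],
)

```text
clock: 6.95
tool_pos: [636.3, -207.4, 143.4]
orientation: [-0.001, 0.707, 0.0, 0.707]
wrist_force: [1.1, -1.7, -1.2]
gripper_width: 0.42
```

```bash
python3 st.py 638.7 -208.4 93.5
```

```text
t 6.95 tcp [ 636.3 -207.4  143.4] F [ 1.1 -1.7 -1.2] w 35.7
turn [ 0.002 -0.001 -0.002] q [-0.31  0.56  0.07  1.08 -0.    1.25]
shift mm [  2.4  -1.  -49.9]
```

Call:
arm_command(
  moves=[
    [0.003, -0.001, -0.01, 0, 0, 0, 35],
    [0.001, 0, -0.015, 0, 0, 0, 35],
    [0, 0, -0.01, 0, 0, 0, 35],
    [0, 0, 0, 0, 0, 0, 35],
  ],
)

```text
clock: 7.35
tool_pos: [640.1, -208.1, 106.6]
orientation: [-0.001, 0.708, 0.0, 0.707]
wrist_force: [-0.4, -0.0, -1.0]
gripper_width: 0.422
```

```bash
python3 st.py 638.7 -208.4 93.5
```

```text
t 7.35 tcp [ 640.1 -208.1  106.6] F [-0.4 -0.  -1. ] w 35.9
turn [ 0.001 -0.001 -0.002] q [-0.31  0.59  0.02  1.01 -0.    1.25]
shift mm [ -1.4  -0.3 -13.1]
```

Call:
arm_command(
  moves=[
    [-0.001, 0, -0.008, 0, 0, 0, 35],
    [0, 0, -0.003, 0, 0, 0, 35],
    [0, 0, 0, 0, 0, 0, 35],
  ],
)

```text
clock: 7.65
tool_pos: [639.5, -208.4, 95.3]
orientation: [-0.001, 0.707, 0.0, 0.707]
wrist_force: [0.1, -0.7, -0.7]
gripper_width: 0.424
```

```bash
python3 st.py 638.7 -208.4 93.5
```

```text
t 7.65 tcp [ 639.5 -208.4   95.3] F [ 0.1 -0.7 -0.7] w 36.1
turn [ 0.001 -0.    -0.002] q [-0.31  0.6   0.    0.98 -0.    1.25]
shift mm [-0.8 -0.  -1.8]
```

Call:
arm_command(
  moves=[
    [-0.001, 0, -0.002, 0, 0, 0, 35],
    [0, 0, -0.001, 0, 0, 0, 35],
    [0, 0, 0, 0, 0, 0, 35],
  ],
)

```text
clock: 7.95
tool_pos: [639.0, -208.6, 94.0]
orientation: [-0.001, 0.707, -0.0, 0.708]
wrist_force: [-0.4, -0.5, -1.0]
gripper_width: 0.421
```

```bash
python3 st.py 638.7 -208.4 93.5
```

```text
t 7.95 tcp [ 639.  -208.6   94. ] F [-0.4 -0.5 -1. ] w 35.8
turn [ 0.002  0.002 -0.002] q [-0.31  0.6  -0.    0.97 -0.    1.25]
shift mm [-0.3  0.2 -0.5]
```

Call:
arm_command(
  moves=[
    [0, 0, -0.002, 0, 0, 0, 35],
    [0, 0, -0.002, 0, 0, 0, 35],
  ],
)

```text
clock: 8.15
tool_pos: [639.2, -208.7, 93.6]
orientation: [-0.002, 0.706, -0.0, 0.709]
wrist_force: [-4.7, 0.6, 12.5]
gripper_width: 0.419
```

```bash
python3 st.py 638.7 -208.4 93.5
```

```text
t 8.15 tcp [ 639.2 -208.7   93.6] F [-4.7  0.6 12.5] w 35.6
turn [ 0.003  0.004 -0.002] q [-0.31  0.59 -0.    0.97 -0.    1.25]
shift mm [-0.5  0.3 -0.1]
```

Contact at the expected height (12 N). Releasing and going to the spacer.

Call:
arm_command(
  moves=[
    [0, 0, 0, 0, 0, 0, 60],
    [0, 0, 0, 0, 0, 0, 60],
    [0, 0, 0, 0, 0, 0, 60],
    [0, 0, 0.02, 0, 0, 0, 60],
    [0, 0, 0.04, 0, 0, 0, 60],
    [0, 0, 0.03, 0, 0, 0, 60],
    [-0.022, 0.035, 0, 0, 0, 0, 60],
    [-0.025, 0.04, 0, 0, 0, 0, 60],
    [-0.025, 0.04, 0, 0, 0, 0, 60],
    [-0.025, 0.04, 0, 0, 0, 0, 60],
  ],
)

```text
clock: 9.15
tool_pos: [543.1, -53.9, 183.3]
orientation: [0.001, 0.705, -0.003, 0.71]
wrist_force: [-0.2, 0.4, 0.8]
gripper_width: 0.597
```

```bash
python3 st.py 428.3 119.6 80
python3 - <<'E'
from m import *
f=grab('side');g=grab('top')
outs=[]
for F,(x0,y0,w,h) in((f,(210,100,80,80)),(g,(325,95,70,80))):
    im=cv2.resize(F['frame'][y0:y0+h,x0:x0+w],None,fx=5,fy=5,interpolation=cv2.INTER_CUBIC)
    cv2.polylines(im,[((model(F,'cup',(638.7,-208.4),68)-[x0,y0]+.5)*5).astype(np.int32)],True,(0,0,255),1);outs.append(im)
cv2.imwrite('pics/s4.png',np.hstack(outs))
E
```

```text
t 9.15 tcp [543.1 -53.9 183.3] F [-0.2  0.4  0.8] w 50.7
turn [0.002 0.007 0.006] q [-0.1   0.32 -0.21  1.03 -0.    1.48]
shift mm [-114.8  173.5 -103.3]
```

View pics/s4.png

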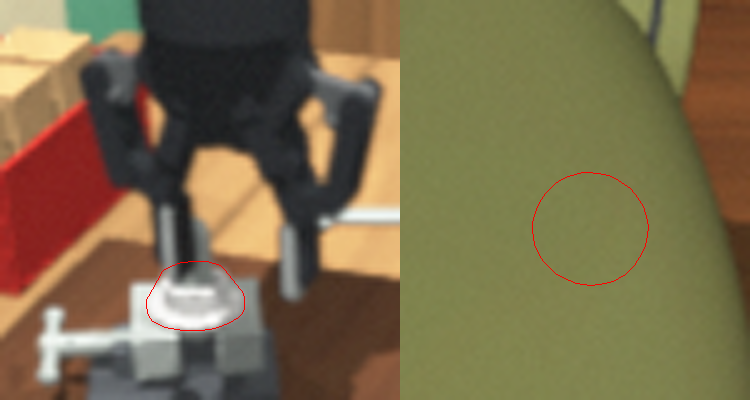

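The cup sits on the jaws around the mandrel. On to the spacer.

Call:
arm_command(
  moves=[
    [-0.022, 0.036, -0.01, 0, 0.003, 0.003, 60],
    [-0.023, 0.036, -0.02, 0, 0.003, 0.003, 60],
    [-0.022, 0.035, -0.03, 0, 0, 0, 60],
    [-0.022, 0.03, -0.03, 0, 0, 0, 60],
    [-0.015, 0.018, -0.015, 0, 0, 0, 60],
    [0, 0, 0, 0, 0, 0, 60],
    [0, 0, 0, 0, 0, 0, 60],
  ],
)

```text
clock: 9.95
tool_pos: [435.9, 107.2, 76.3]
orientation: [-0.003, 0.706, 0.002, 0.709]
wrist_force: [0.7, -0.3, 0.4]
gripper_width: 0.601
```

```bash
python3 st.py 428.3 119.6 41
```

```text
t 9.95 tcp [435.9 107.2  76.3] F [ 0.7 -0.3  0.4] w 51.1
turn [ 0.002  0.004 -0.007] q [ 0.24  0.28 -0.61  0.68 -0.    1.81]
shift mm [ -7.6  12.4 -35.3]
```

Call:
arm_command(
  moves=[
    [-0.0075, 0.0125, 0, 0, 0.004, -0.006, 60],
    [0, 0, 0, 0, 0, 0, 60],
    [0, 0, -0.015, 0, 0, 0, 60],
    [0, 0, -0.01, 0, 0, 0, 60],
    [0, 0, 0, 0, 0, 0, 60],
  ],
)

```text
clock: 10.45
tool_pos: [438.0, 117.1, 54.3]
orientation: [0.001, 0.703, -0.002, 0.712]
wrist_force: [-0.2, -0.7, -0.1]
gripper_width: 0.595
```

```bash
python3 st.py 428.3 119.6 41
```

```text
t 10.45 tcp [438.  117.1  54.3] F [-0.2 -0.7 -0.1] w 50.6
turn [0.001 0.013 0.005] q [ 0.26  0.31 -0.63  0.62 -0.    1.84]
shift mm [ -9.7   2.5 -13.3]
```

Call:
arm_command(
  moves=[
    [-0.0095, 0.0025, 0.002, 0, 0.012, 0.004, 65],
    [0, 0, 0, 0, 0, 0, 65],
    [0, 0, 0, 0, 0, 0, 65],
  ],
)

```text
clock: 10.75
tool_pos: [429.4, 118.8, 57.4]
orientation: [0.001, 0.707, -0.002, 0.708]
wrist_force: [-0.6, 0.0, 0.5]
gripper_width: 0.648
```

```bash
python3 st.py 428.3 119.6 41
```

```text
t 10.75 tcp [429.4 118.8  57.4] F [-0.6  0.   0.5] w 55.1
turn [0.001 0.001 0.003] q [ 0.27  0.3  -0.64  0.63 -0.    1.84]
shift mm [ -1.1   0.8 -16.4]
```

Call:
arm_command(
  moves=[
    [-0.003, 0.001, -0.008, 0, 0.002, 0, 65],
    [-0.001, 0, -0.006, 0, 0.002, 0, 65],
    [0, 0, 0, 0, 0, 0, 65],
    [0, 0, 0, 0, 0, 0, 65],
  ],
)

```text
clock: 11.15
tool_pos: [425.2, 120.1, 42.7]
orientation: [0.0, 0.708, -0.001, 0.706]
wrist_force: [1.0, 0.4, -0.2]
gripper_width: 0.645
```

```bash
python3 st.py 428.3 119.6 41
```

```text
t 11.15 tcp [425.2 120.1  42.7] F [ 1.   0.4 -0.2] w 54.8
turn [ 0.001 -0.002  0.002] q [ 0.28  0.32 -0.66  0.59 -0.    1.85]
shift mm [ 3.1 -0.5 -1.7]
```

Call:
arm_command(
  moves=[
    [0.003, -0.0005, -0.001, 0, -0.002, 0, 65],
    [0, 0, 0, 0, 0, 0, 35],
    [0, 0, 0, 0, 0, 0, 30],
    [0, 0, 0, 0, 0, 0, 30],
    [0, 0, 0, 0, 0, 0, 30],
    [0, 0, 0, 0, 0, 0, 30],
    [0, 0, 0, 0, 0, 0, 30],
  ],
)

```text
clock: 11.85
tool_pos: [428.7, 119.7, 42.1]
orientation: [0.0, 0.707, -0.001, 0.707]
wrist_force: [-0.1, 0.7, -0.2]
gripper_width: 0.388
```

```bash
python3 st.py 638.7 -208.4 190
```

```text
t 11.85 tcp [428.7 119.7  42.1] F [-0.1  0.7 -0.2] w 33.0
turn [0.001 0.    0.002] q [ 0.27  0.32 -0.66  0.59 -0.    1.85]
shift mm [ 210.  -328.1  147.9]
```

Call:
arm_command(
  moves=[
    [0, 0, 0.03, 0, 0, 0, 30],
    [0, 0, 0.045, 0, 0, 0, 30],
    [0.005, -0.01, 0.045, 0, 0, 0, 30],
    [0.022, -0.035, 0.01, 0, 0, 0, 30],
    [0.023, -0.037, 0, 0, 0, 0, 30],
    [0.023, -0.037, 0, 0, 0, 0, 30],
    [0.023, -0.037, 0, 0, 0, 0, 30],
    [0.023, -0.037, 0, 0, 0, 0, 30],
    [0.023, -0.037, 0, 0, 0, 0, 30],
    [0.023, -0.037, 0, 0, 0, 0, 30],
    [0.015, -0.02, 0, 0, 0, 0, 30],
    [0, 0, 0, 0, 0, 0, 30],
  ],
)

```text
clock: 13.05
tool_pos: [612.4, -180.9, 176.7]
orientation: [-0.002, 0.706, -0.0, 0.708]
wrist_force: [-1.7, 0.6, 0.3]
gripper_width: 0.39
```

```bash
python3 st.py 638.7 -208.4 168
```

```text
t 13.05 tcp [ 612.4 -180.9  176.7] F [-1.7  0.6  0.3] w 33.2
turn [ 0.003  0.002 -0.003] q [-0.29  0.48  0.03  1.11 -0.    1.28]
shift mm [ 26.3 -27.5  -8.7]
```

Call:
arm_command(
  moves=[
    [0.022, -0.024, -0.005, 0.002, 0.002, -0.002, 30],
    [0.004, -0.003, 0, 0, 0, 0, 30],
    [0, 0, 0, 0, 0, 0, 30],
    [0, 0, 0, 0, 0, 0, 30],
  ],
)

```text
clock: 13.45
tool_pos: [636.1, -206.8, 169.1]
orientation: [0.001, 0.709, 0.001, 0.705]
wrist_force: [0.0, 0.3, -0.9]
gripper_width: 0.392
```

```bash
python3 st.py 638.7 -208.4 160
```

```text
t 13.45 tcp [ 636.1 -206.8  169.1] F [ 0.   0.3 -0.9] w 33.3
turn [-0.003 -0.006 -0.   ] q [-0.31  0.55  0.12  1.15  0.    1.26]
shift mm [ 2.6 -1.6 -9.1]
```

Call:
arm_command(
  moves=[
    [0.0025, -0.0015, -0.005, -0.002, -0.005, 0, 30],
    [0, 0, -0.005, 0, 0, 0, 30],
    [0, 0, 0, 0, 0, 0, 30],
  ],
)

```text
clock: 13.75
tool_pos: [637.3, -205.8, 159.1]
orientation: [-0.001, 0.708, 0.001, 0.706]
wrist_force: [-0.2, 0.3, -1.4]
gripper_width: 0.393
```

```bash
python3 st.py 638.7 -208.4 160
```

```text
t 13.75 tcp [ 637.3 -205.8  159.1] F [-0.2  0.3 -1.4] w 33.4
turn [-0.001 -0.002 -0.003] q [-0.31  0.55  0.1   1.12  0.    1.26]
shift mm [ 1.4 -2.6  0.9]
```

Call:
arm_command(
  moves=[
    [0.0015, -0.0025, -0.004, 0, 0, 0, 30],
    [0, 0, -0.01, 0, 0, 0, 30],
    [0, 0, -0.01, 0, 0, 0, 30],
    [0, 0, 0, 0, 0, 0, 30],
  ],
)

```text
clock: 14.15
tool_pos: [639.0, -208.0, 133.4]
orientation: [-0.001, 0.707, 0.001, 0.707]
wrist_force: [-0.3, -0.4, -1.0]
gripper_width: 0.389
```

```bash
python3 st.py 638.7 -208.4 112
```

```text
t 14.15 tcp [ 639.  -208.   133.4] F [-0.3 -0.4 -1. ] w 33.1
turn [-0.    -0.001 -0.004] q [-0.31  0.57  0.06  1.06  0.    1.25]
shift mm [ -0.3  -0.4 -21.4]
```

Call:
arm_command(
  moves=[
    [0, 0, -0.01, 0, 0, 0, 30],
    [0, 0, -0.006, 0, 0, 0, 30],
    [0, 0, -0.003, 0, 0, 0, 30],
    [0, 0, 0, 0, 0, 0, 30],
  ],
)

```text
clock: 14.55
tool_pos: [639.0, -208.2, 112.0]
orientation: [-0.001, 0.708, 0.001, 0.707]
wrist_force: [0.5, -0.5, -0.2]
gripper_width: 0.391
```

```bash
python3 st.py 638.7 -208.4 112
```

```text
t 14.55 tcp [ 639.  -208.2  112. ] F [ 0.5 -0.5 -0.2] w 33.2
turn [-0.    -0.001 -0.003] q [-0.31  0.58  0.03  1.02 -0.    1.25]
shift mm [-0.3 -0.2 -0. ]
```

Call:
arm_command(
  moves=[
    [0, 0, -0.002, 0, 0, 0, 30],
    [0, 0, -0.002, 0, 0, 0, 30],
  ],
)

```text
clock: 14.75
tool_pos: [639.0, -208.3, 111.9]
orientation: [-0.001, 0.707, 0.001, 0.707]
wrist_force: [-3.8, 0.9, 9.4]
gripper_width: 0.389
```

```bash
python3 st.py 638.7 -208.4 112
```

```text
t 14.75 tcp [ 639.  -208.3  111.9] F [-3.8  0.9  9.4] w 33.0
turn [ 0.     0.001 -0.003] q [-0.32  0.58  0.03  1.01 -0.    1.25]
shift mm [-0.3 -0.1  0.1]
```

Seated at the expected height. Releasing and going to the washer.

Call:
arm_command(
  moves=[
    [0, 0, 0, 0, 0, 0, 60],
    [0, 0, 0, 0, 0, 0, 60],
    [0, 0, 0, 0, 0, 0, 60],
    [0, 0, 0.02, 0, 0, 0, 70],
    [0, 0, 0.03, 0, 0, 0, 75],
    [-0.005, 0.015, 0.03, 0, 0, 0, 75],
    [-0.014, 0.042, 0, 0, 0, 0, 75],
    [-0.015, 0.045, 0, 0, 0, 0, 75],
    [-0.015, 0.045, 0, 0, 0, 0, 75],
    [-0.015, 0.045, 0, 0, 0, 0, 75],
    [-0.015, 0.045, 0, 0, 0, 0, 75],
    [-0.015, 0.045, 0, 0, 0, 0, 75],
  ],
)

```text
clock: 15.95
tool_pos: [543.8, 76.5, 193.5]
orientation: [0.003, 0.705, -0.003, 0.709]
wrist_force: [1.2, 0.9, 0.9]
gripper_width: 0.749
```

```bash
python3 st.py 468.8 282.3 80
```

```text
t 15.95 tcp [543.8  76.5 193.5] F [1.2 0.9 0.9] w 63.6
turn [-0.     0.005  0.009] q [ 0.14  0.32 -0.19  1.06 -0.    1.72]
shift mm [ -75.   205.8 -113.5]
```

Call:
arm_command(
  moves=[
    [-0.014, 0.045, -0.01, 0, 0.003, 0.005, 75],
    [-0.015, 0.042, -0.02, 0, 0.003, 0.004, 75],
    [-0.015, 0.04, -0.03, 0, 0, 0, 75],
    [-0.012, 0.03, -0.03, 0, 0, 0, 75],
    [-0.006, 0.012, -0.015, 0, 0, 0, 75],
    [0, 0, 0, 0, 0, 0, 75],
    [0, 0, 0, 0, 0, 0, 75],
  ],
)

```text
clock: 16.65
tool_pos: [478.4, 255.4, 88.8]
orientation: [-0.003, 0.705, 0.005, 0.709]
wrist_force: [-0.1, -0.4, 0.2]
gripper_width: 0.75
```

```bash
python3 st.py 468.8 282.3 60
python3 - <<'E'
from m import *
f=grab('side');g=grab('top')
outs=[]
for F,(x0,y0,w,h) in((f,(210,100,80,80)),(g,(325,95,70,80))):
    im=cv2.resize(F['frame'][y0:y0+h,x0:x0+w],None,fx=5,fy=5,interpolation=cv2.INTER_CUBIC)
    cv2.polylines(im,[((model(F,'spacer',(638.7,-208.4),88)-[x0,y0]+.5)*5).astype(np.int32)],True,(0,0,255),1);outs.append(im)
cv2.imwrite('pics/s5.png',np.hstack(outs))
E
```

```text
t 16.65 tcp [478.4 255.4  88.8] F [-0.1 -0.4  0.2] w 63.7
turn [-0.003  0.005 -0.01 ] q [ 0.49  0.4  -0.37  0.8   0.    2.05]
shift mm [ -9.6  26.9 -28.8]
```

View pics/s5.png

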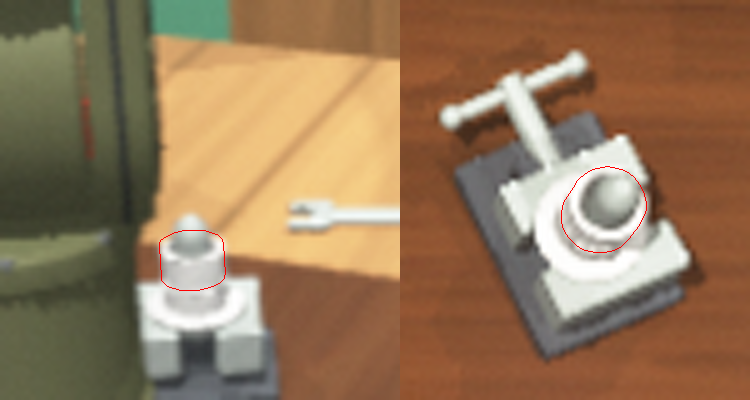

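The cup and spacer are stacked, and the spacer matches its modelled position in both views. Now the washer.

Call:
arm_command(
  moves=[
    [-0.0095, 0.026, -0.015, 0, 0.005, -0.009, 75],
    [0, 0, -0.01, 0, 0, 0, 75],
    [0, 0, 0, 0, 0, 0, 75],
    [0, 0, 0, 0, 0, 0, 75],
  ],
)

```text
clock: 17.15
tool_pos: [475.5, 279.0, 68.3]
orientation: [0.005, 0.704, -0.0, 0.71]
wrist_force: [-0.3, 0.0, -1.1]
gripper_width: 0.747
```

```bash
python3 st.py 468.8 282.3 35
```

```text
t 17.15 tcp [475.5 279.   68.3] F [-0.3  0.  -1.1] w 63.5
turn [-0.007  0.009  0.008] q [ 0.53  0.43 -0.38  0.75  0.    2.11]
shift mm [ -6.7   3.3 -33.3]
```

Call:
arm_command(
  moves=[
    [-0.007, 0.003, -0.01, -0.006, 0.008, 0.007, 75],
    [-0.001, 0, -0.01, 0, 0.002, 0, 75],
    [0, 0, -0.003, 0, 0, 0, 75],
    [0, 0, 0, 0, 0, 0, 75],
  ],
)

```text
clock: 17.55
tool_pos: [468.4, 280.6, 45.0]
orientation: [0.002, 0.707, -0.001, 0.707]
wrist_force: [0.2, -0.1, 0.3]
gripper_width: 0.749
```

```bash
python3 st.py 468.8 282.3 35
```

```text
t 17.55 tcp [468.4 280.6  45. ] F [ 0.2 -0.1  0.3] w 63.6
turn [-0.001  0.     0.004] q [ 0.54  0.46 -0.41  0.7   0.    2.11]
shift mm [  0.4   1.7 -10. ]
```

Call:
arm_command(
  moves=[
    [0, 0.0015, -0.006, 0, 0, 0.003, 75],
    [0, 0, -0.003, 0, 0, 0, 75],
    [0, 0, 0, 0, 0, 0, 75],
    [0, 0, 0, 0, 0, 0, 65],
  ],
)

```text
clock: 17.95
tool_pos: [468.4, 282.2, 35.0]
orientation: [0.0, 0.707, 0.0, 0.707]
wrist_force: [-0.6, 0.1, 0.8]
gripper_width: 0.649
```

```bash
python3 st.py 468.8 282.3 36
```

```text
t 17.95 tcp [468.4 282.2  35. ] F [-0.6  0.1  0.8] w 55.1
turn [-0.001  0.     0.   ] q [ 0.54  0.47 -0.42  0.68  0.    2.11]
shift mm [0.4 0.1 1. ]
```

Call:
arm_command(
  moves=[
    [0, 0, 0, 0, 0, 0, 45],
    [0, 0, 0, 0, 0, 0, 45],
    [0, 0, 0, 0, 0, 0, 45],
    [0, 0, 0, 0, 0, 0, 45],
  ],
)

```text
clock: 18.35
tool_pos: [468.7, 282.4, 36.2]
orientation: [0.0, 0.707, 0.0, 0.708]
wrist_force: [-0.8, -0.3, -0.6]
gripper_width: 0.529
```

```bash
python3 st.py 638.7 -208.4 190
```

```text
t 18.35 tcp [468.7 282.4  36.2] F [-0.8 -0.3 -0.6] w 45.0
turn [-0.001  0.001  0.   ] q [ 0.54  0.47 -0.42  0.68  0.    2.11]
shift mm [ 170.  -490.8  153.8]
```

Call:
arm_command(
  moves=[
    [0, 0, 0.02, 0, 0, 0, 40],
    [0, 0, 0.045, 0, 0, 0, 40],
    [0, 0, 0.045, 0, 0, 0, 40],
    [0.005, -0.015, 0.03, 0, 0, 0, 40],
    [0.015, -0.043, 0, 0, 0, 0, 40],
    [0.016, -0.046, 0, 0, 0, 0, 40],
    [0.016, -0.046, 0, 0, 0, 0, 40],
    [0.016, -0.046, 0, 0, 0, 0, 40],
    [0.016, -0.046, 0, 0, 0, 0, 40],
    [0.016, -0.046, 0, 0, 0, 0, 40],
    [0.016, -0.046, 0, 0, 0, 0, 40],
    [0.016, -0.046, 0, 0, 0, 0, 40],
  ],
)

```text
clock: 19.55
tool_pos: [601.2, -104.4, 181.8]
orientation: [-0.004, 0.705, 0.006, 0.709]
wrist_force: [1.0, -0.1, -1.2]
gripper_width: 0.527
```

```bash
python3 st.py 638.7 -208.4 165
```

```text
t 19.55 tcp [ 601.2 -104.4  181.8] F [ 1.  -0.1 -1.2] w 44.8
turn [-0.003  0.005 -0.014] q [-0.17  0.43 -0.05  1.09  0.    1.38]
shift mm [  37.5 -104.   -16.8]
```

Call:
arm_command(
  moves=[
    [0.014, -0.038, -0.003, 0, 0.003, -0.006, 40],
    [0.009, -0.025, -0.003, 0, 0, -0.005, 40],
    [0.004, -0.012, 0, 0, 0, 0, 40],
    [0, 0, 0, 0, 0, 0, 40],
    [0, 0, 0, 0, 0, 0, 40],
  ],
)

```text
clock: 20.05
tool_pos: [629.5, -188.8, 173.9]
orientation: [0.003, 0.706, -0.001, 0.708]
wrist_force: [-0.5, -0.1, -0.7]
gripper_width: 0.525
```

```bash
python3 st.py 638.7 -208.4 160
```

```text
t 20.05 tcp [ 629.5 -188.8  173.9] F [-0.5 -0.1 -0.7] w 44.6
turn [-0.002  0.002  0.006] q [-0.29  0.52  0.08  1.13  0.    1.28]
shift mm [  9.2 -19.6 -13.9]
```

Call:
arm_command(
  moves=[
    [0.009, -0.0195, -0.008, 0, 0.002, 0.005, 40],
    [0, 0, 0, 0, 0, 0, 40],
    [0, 0, 0, 0, 0, 0, 40],
  ],
)

```text
clock: 20.35
tool_pos: [637.6, -202.9, 166.6]
orientation: [-0.0, 0.708, 0.003, 0.707]
wrist_force: [0.4, -0.4, -1.2]
gripper_width: 0.525
```

```bash
python3 st.py 638.7 -208.4 155
```

```text
t 20.35 tcp [ 637.6 -202.9  166.6] F [ 0.4 -0.4 -1.2] w 44.6
turn [-0.005 -0.001 -0.005] q [-0.31  0.55  0.11  1.14  0.    1.26]
shift mm [  1.1  -5.5 -11.6]
```

Call:
arm_command(
  moves=[
    [0.001, -0.0055, -0.006, -0.004, 0, -0.004, 40],
    [0, 0, 0, 0, 0, 0, 40],
    [0, 0, 0, 0, 0, 0, 40],
  ],
)

```text
clock: 20.65
tool_pos: [638.1, -205.2, 161.1]
orientation: [-0.001, 0.708, 0.002, 0.707]
wrist_force: [-0.1, -0.1, -1.0]
gripper_width: 0.527
```

```bash
python3 st.py 638.7 -208.4 155
```

```text
t 20.65 tcp [ 638.1 -205.2  161.1] F [-0.1 -0.1 -1. ] w 44.8
turn [-0.001 -0.001 -0.005] q [-0.31  0.55  0.1   1.12  0.    1.25]
shift mm [ 0.6 -3.2 -6.1]
```

Call:
arm_command(
  moves=[
    [0.0005, -0.0032, -0.006, 0, 0, -0.003, 40],
    [0, 0, 0, 0, 0, 0, 40],
    [0, 0, 0, 0, 0, 0, 40],
  ],
)

```text
clock: 20.95
tool_pos: [638.4, -208.0, 154.9]
orientation: [-0.0, 0.708, 0.001, 0.707]
wrist_force: [-0.1, 0.2, 0.3]
gripper_width: 0.525
```

```bash
python3 st.py 638.7 -208.4 126
```

```text
t 20.95 tcp [ 638.4 -208.   154.9] F [-0.1  0.2  0.3] w 44.6
turn [-0.001 -0.001 -0.002] q [-0.32  0.56  0.1   1.11  0.    1.25]
shift mm [  0.3  -0.4 -28.9]
```

Call:
arm_command(
  moves=[
    [0, 0, -0.008, 0, 0, 0, 40],
    [0, 0, -0.008, 0, 0, 0, 40],
    [0, 0, -0.005, 0, 0, 0, 40],
    [0, 0, -0.003, 0, 0, 0, 40],
    [0, 0, 0, 0, 0, 0, 40],
  ],
)

```text
clock: 21.45
tool_pos: [638.7, -208.6, 128.4]
orientation: [-0.0, 0.707, 0.001, 0.707]
wrist_force: [-0.4, -0.5, -0.9]
gripper_width: 0.533
```

```bash
python3 st.py 638.7 -208.4 126
```

```text
t 21.45 tcp [ 638.7 -208.6  128.4] F [-0.4 -0.5 -0.9] w 45.3
turn [-0.001 -0.001 -0.001] q [-0.32  0.57  0.05  1.05  0.    1.25]
shift mm [ 0.   0.2 -2.4]
```

Call:
arm_command(
  moves=[
    [0, 0, -0.002, 0, 0, 0, 40],
    [0, 0, -0.002, 0, 0, 0, 40],
    [0, 0, -0.002, 0, 0, 0, 40],
  ],
)

```text
clock: 21.75
tool_pos: [638.9, -208.7, 125.6]
orientation: [-0.0, 0.707, 0.0, 0.708]
wrist_force: [-3.2, 0.6, 11.7]
gripper_width: 0.528
```

```bash
python3 st.py 638.7 -208.4 126
```

```text
t 21.75 tcp [ 638.9 -208.7  125.6] F [-3.2  0.6 11.7] w 44.9
turn [ 0.     0.001 -0.001] q [-0.32  0.57  0.05  1.04  0.    1.25]
shift mm [-0.2  0.3  0.4]
```

Call:
arm_command(
  moves=[
    [0, 0, 0, 0, 0, 0, 65],
    [0, 0, 0, 0, 0, 0, 70],
    [0, 0, 0, 0, 0, 0, 70],
    [0, 0, 0.02, 0, 0, 0, 70],
    [0, 0, 0.03, 0, 0, 0, 70],
    [-0.01, -0.005, 0.02, 0, 0, 0, 70],
    [-0.034, -0.018, 0, 0, 0, 0, 70],
    [-0.036, -0.019, 0, 0, 0, 0, 70],
    [-0.036, -0.019, -0.02, 0, 0, 0, 70],
    [-0.03, -0.016, -0.03, 0, 0, 0, 70],
    [-0.015, -0.008, -0.02, 0, 0, 0, 70],
    [0, 0, 0, 0, 0, 0, 70],
  ],
)

```text
clock: 22.95
tool_pos: [473.9, -294.6, 126.0]
orientation: [-0.002, 0.705, 0.001, 0.709]
wrist_force: [-0.8, -0.4, -0.6]
gripper_width: 0.702
```

```bash
python3 st.py 462.6 -302.9 70
python3 - <<'E'
from m import *
f=grab('side');g=grab('top')
print('washer',*measure('washer',[f,g],(638.7,-208.4),108))
outs=[]
for F,(x0,y0,w,h) in((f,(210,100,80,80)),(g,(325,95,70,80))):
    im=cv2.resize(F['frame'][y0:y0+h,x0:x0+w],None,fx=5,fy=5,interpolation=cv2.INTER_CUBIC)
    cv2.polylines(im,[((model(F,'washer',(638.7,-208.4),108)-[x0,y0]+.5)*5).astype(np.int32)],True,(0,0,255),1);outs.append(im)
cv2.imwrite('pics/s6.png',np.hstack(outs))
E
```

```text
t 22.95 tcp [ 473.9 -294.6  126. ] F [-0.8 -0.4 -0.6] w 59.6
turn [ 0.001  0.005 -0.005] q [-0.56  0.39 -0.28  0.9   0.    1.01]
shift mm [-11.3  -8.3 -56. ]
washer [array([ 621.10731663, -162.67375764]), array([ 636.1152776 , -192.48385915])] [4.272204202252398, 3.5830932834891156]
```

View pics/s6.png

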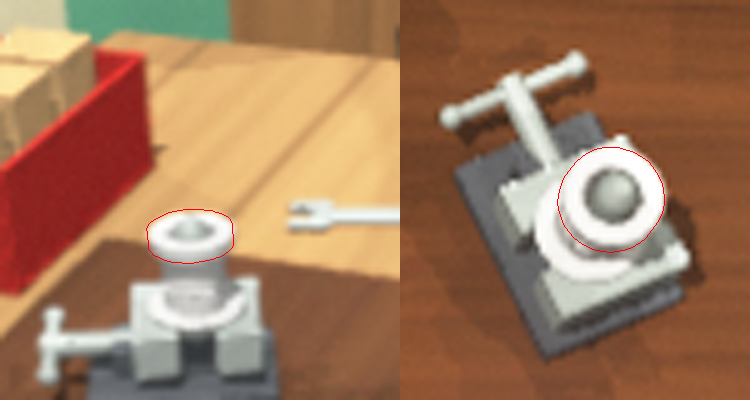

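The washer sits level on the spacer and matches its modelled position in both views. The segmentation number is meaningless here because the blob merges with the vice. Now the cap.

Call:
arm_command(
  moves=[
    [-0.011, -0.008, -0.02, 0, 0.004, -0.005, 70],
    [0, 0, -0.025, 0, 0, 0, 70],
    [0, 0, -0.01, 0, 0, 0, 70],
    [0, 0, 0, 0, 0, 0, 70],
    [0, 0, 0, 0, 0, 0, 70],
  ],
)

```text
clock: 23.55
tool_pos: [478.8, -304.7, 79.4]
orientation: [-0.007, 0.699, -0.001, 0.715]
wrist_force: [-0.1, 0.3, 0.4]
gripper_width: 0.702
```

```bash
python3 st.py 462.6 -302.9 37
```

```text
t 23.55 tcp [ 478.8 -304.7   79.4] F [-0.1  0.3  0.4] w 59.7
turn [ 0.011  0.022 -0.008] q [-0.57  0.43 -0.34  0.77  0.    0.99]
shift mm [-16.2   1.8 -42.4]
```

Call:
arm_command(
  moves=[
    [-0.016, 0.002, -0.01, 0.01, 0.021, -0.007, 70],
    [0, 0, 0, 0, 0, 0, 70],
    [0, 0, 0, 0, 0, 0, 70],
  ],
)

```text
clock: 23.85
tool_pos: [464.0, -303.1, 71.2]
orientation: [-0.002, 0.706, -0.0, 0.708]
wrist_force: [-0.5, -0.2, 0.7]
gripper_width: 0.702
```

```bash
python3 st.py 462.6 -302.9 37
```

```text
t 23.85 tcp [ 464.  -303.1   71.2] F [-0.5 -0.2  0.7] w 59.7
turn [ 0.003  0.003 -0.002] q [-0.58  0.44 -0.36  0.77 -0.    0.99]
shift mm [ -1.4   0.2 -34.2]
```

Call:
arm_command(
  moves=[
    [-0.002, 0, -0.01, 0.002, 0.003, 0, 70],
    [-0.001, 0, -0.01, 0, 0.002, 0, 70],
    [0, 0, -0.005, 0, 0, 0, 70],
    [0, 0, 0, 0, 0, 0, 70],
    [0, 0, 0, 0, 0, 0, 70],
  ],
)

```text
clock: 24.35
tool_pos: [460.4, -303.1, 44.0]
orientation: [-0.001, 0.708, 0.0, 0.706]
wrist_force: [-0.5, 0.5, 0.1]
gripper_width: 0.698
```

```bash
python3 st.py 462.6 -302.9 36
```

```text
t 24.35 tcp [ 460.4 -303.1   44. ] F [-0.5  0.5  0.1] w 59.3
turn [ 0.    -0.003 -0.002] q [-0.58  0.47 -0.4   0.71 -0.    0.99]
shift mm [ 2.2  0.2 -8. ]
```

Call:
arm_command(
  moves=[
    [0.002, 0, -0.005, 0, -0.003, -0.002, 70],
    [0, 0, -0.003, 0, 0, 0, 65],
    [0, 0, 0, 0, 0, 0, 60],
    [0, 0, 0, 0, 0, 0, 60],
  ],
)

```text
clock: 24.75
tool_pos: [463.1, -303.3, 35.6]
orientation: [-0.0, 0.707, -0.0, 0.708]
wrist_force: [-0.2, 0.5, 0.3]
gripper_width: 0.599
```

```bash
python3 st.py 462.6 -302.9 36
```

```text
t 24.75 tcp [ 463.1 -303.3   35.6] F [-0.2  0.5  0.3] w 50.9
turn [0.001 0.001 0.   ] q [-0.58  0.48 -0.4   0.69  0.    0.99]
shift mm [-0.5  0.4  0.4]
```

Call:
arm_command(
  moves=[
    [0, 0, 0, 0, 0, 0, 40],
    [0, 0, 0, 0, 0, 0, 40],
    [0, 0, 0, 0, 0, 0, 40],
    [0, 0, 0, 0, 0, 0, 40],
    [0, 0, 0, 0, 0, 0, 40],
  ],
)

```text
clock: 25.25
tool_pos: [463.4, -303.5, 36.5]
orientation: [-0.0, 0.706, -0.001, 0.708]
wrist_force: [0.5, -0.3, 0.2]
gripper_width: 0.486
```

```bash
python3 st.py 638.7 -208.4 165
```

```text
t 25.25 tcp [ 463.4 -303.5   36.5] F [ 0.5 -0.3  0.2] w 41.3
turn [0.001 0.002 0.   ] q [-0.58  0.48 -0.4   0.69  0.    0.99]
shift mm [175.3  95.1 128.5]
```

Call:
arm_command(
  moves=[
    [0, 0, 0.02, 0, 0, 0, 40],
    [0, 0, 0.045, 0, 0, 0, 40],
    [0, 0, 0.045, 0, 0, 0, 40],
    [0.01, 0.005, 0.025, 0, 0, 0, 40],
    [0.033, 0.018, 0, 0, 0, 0, 40],
    [0.034, 0.018, 0, 0, 0, 0, 40],
    [0.034, 0.018, 0, 0, 0, 0, 40],
    [0.03, 0.016, 0, 0, 0, 0, 40],
    [0.015, 0.008, 0, 0, 0, 0, 40],
    [0.008, 0.004, 0, 0, 0, 0, 40],
    [0, 0, 0, 0, 0, 0, 40],
    [0, 0, 0, 0, 0, 0, 40],
  ],
)

```text
clock: 26.45
tool_pos: [629.7, -211.9, 176.0]
orientation: [0.001, 0.707, -0.001, 0.707]
wrist_force: [0.7, -0.4, -1.2]
gripper_width: 0.48
```

```bash
python3 st.py 638.7 -208.4 158
```

```text
t 26.45 tcp [ 629.7 -211.9  176. ] F [ 0.7 -0.4 -1.2] w 40.8
turn [-0.    -0.001  0.004] q [-0.32  0.53  0.11  1.15 -0.    1.25]
shift mm [  9.    3.5 -18. ]
```

Call:
arm_command(
  moves=[
    [0.009, 0.0035, -0.008, 0, 0, 0.003, 40],
    [0, 0, -0.006, 0, 0, 0, 40],
    [0, 0, 0, 0, 0, 0, 40],
    [0, 0, 0, 0, 0, 0, 40],
  ],
)

```text
clock: 26.85
tool_pos: [636.2, -210.1, 160.4]
orientation: [0.002, 0.708, -0.001, 0.706]
wrist_force: [0.1, -0.2, 0.2]
gripper_width: 0.487
```

```bash
python3 st.py 638.7 -208.4 156
```

```text
t 26.85 tcp [ 636.2 -210.1  160.4] F [ 0.1 -0.2  0.2] w 41.4
turn [-0.    -0.003  0.004] q [-0.32  0.55  0.1   1.12 -0.    1.26]
shift mm [ 2.5  1.7 -4.4]
```

Call:
arm_command(
  moves=[
    [0.0025, 0.0017, -0.004, 0, -0.002, 0.003, 40],
    [0, 0, 0, 0, 0, 0, 40],
    [0, 0, 0, 0, 0, 0, 40],
  ],
)

```text
clock: 27.15
tool_pos: [638.2, -208.8, 156.2]
orientation: [0.001, 0.708, -0.001, 0.707]
wrist_force: [1.1, -0.1, -0.3]
gripper_width: 0.485
```

```bash
python3 st.py 638.7 -208.4 136
```

```text
t 27.15 tcp [ 638.2 -208.8  156.2] F [ 1.1 -0.1 -0.3] w 41.2
turn [-0.    -0.001  0.002] q [-0.32  0.56  0.1   1.11 -0.    1.26]
shift mm [  0.5   0.4 -20.2]
```

Call:
arm_command(
  moves=[
    [0.0005, 0.0003, -0.008, 0, 0, 0.001, 40],
    [0, 0, -0.006, 0, 0, 0, 40],
    [0, 0, -0.003, 0, 0, 0, 40],
    [0, 0, 0, 0, 0, 0, 40],
    [0, 0, 0, 0, 0, 0, 40],
  ],
)

```text
clock: 27.65
tool_pos: [638.6, -208.3, 137.5]
orientation: [0.0, 0.708, -0.0, 0.706]
wrist_force: [-0.1, 0.1, -0.2]
gripper_width: 0.485
```

```bash
python3 st.py 638.7 -208.4 136
```

```text
t 27.65 tcp [ 638.6 -208.3  137.5] F [-0.1  0.1 -0.2] w 41.2
turn [-0.    -0.002  0.001] q [-0.32  0.57  0.07  1.07 -0.    1.26]
shift mm [ 0.1 -0.1 -1.5]
```

Call:
arm_command(
  moves=[
    [0, 0, -0.002, 0, -0.001, 0, 40],
    [0, 0, -0.002, 0, 0, 0, 40],
  ],
)

```text
clock: 27.85
tool_pos: [639.0, -208.5, 136.0]
orientation: [0.0, 0.707, -0.0, 0.708]
wrist_force: [-5.1, 1.2, 14.4]
gripper_width: 0.484
```

```bash
python3 st.py 638.7 -208.4 136
```

```text
t 27.85 tcp [ 639.  -208.5  136. ] F [-5.1  1.2 14.4] w 41.2
turn [0.    0.001 0.001] q [-0.32  0.57  0.06  1.06  0.    1.26]
shift mm [-0.3  0.1  0. ]
```

Seated at the expected height. Releasing, backing off and checking.

Call:
arm_command(
  moves=[
    [0, 0, 0, 0, 0, 0, 65],
    [0, 0, 0, 0, 0, 0, 65],
    [0, 0, 0, 0, 0, 0, 65],
    [0, 0, 0.02, 0, 0, 0, 65],
    [0, 0, 0.04, 0, 0, 0, 65],
    [-0.03, 0.01, 0.03, 0, 0, 0, 65],
    [-0.04, 0.01, 0.01, 0, 0, 0, 65],
    [-0.04, 0.01, 0, 0, 0, 0, 65],
    [-0.04, 0.01, 0, 0, 0, 0, 65],
    [-0.02, 0, 0, 0, 0, 0, 65],
    [0, 0, 0, 0, 0, 0, 65],
    [0, 0, 0, 0, 0, 0, 65],
  ],
)

```text
clock: 29.05
tool_pos: [464.5, -167.1, 237.6]
orientation: [-0.0, 0.705, -0.001, 0.709]
wrist_force: [0.2, -0.7, 0.1]
gripper_width: 0.652
```

```bash
python3 st.py
python3 - <<'E'
from m import *
f=grab('side','side9.png');g=grab('top','top9.png')
outs=[]
for F,(x0,y0,w,h) in((f,(210,100,80,80)),(g,(325,95,70,80))):
    im=cv2.resize(F['frame'][y0:y0+h,x0:x0+w],None,fx=5,fy=5,interpolation=cv2.INTER_CUBIC)
    cv2.polylines(im,[((model(F,'cap',(638.7,-208.4),118)-[x0,y0]+.5)*5).astype(np.int32)],True,(0,0,255),1);outs.append(im)
cv2.imwrite('pics/s7.png',np.hstack(outs))
# bystander change vs start
for c in('side','top'):
    a=cv2.imread(f'pics/{c}0.png').astype(int);b=cv2.imread(f'pics/{c}9.png').astype(int)
    ar=a[...,0]>a[...,2]+50; br=b[...,0]>b[...,2]+50
    for nm,m in(('start',ar),('end',br)):
        n,l,s,ce=cv2.connectedComponentsWithStats(m.astype(np.uint8))
        print(c,nm,[(ce[i].round(1).tolist(),int(s[i,4])) for i in range(1,n) if s[i,4]>60])
    # jar, dish
    for nm,(x,y,w,h) in (dict(jar=(155,225,45,55),dish=(190,195,50,35)) if c=='side' else dict(jar=(182,122,36,40),dish=(252,118,48,46))).items():
        print(c,nm,'mean diff',abs(a-b)[y:y+h,x:x+w].mean().round(2))
E
```

```text
t 29.05 tcp [ 464.5 -167.1  237.6] F [ 0.2 -0.7  0.1] w 55.4
turn [0.001 0.005 0.   ] q [-0.35  0.21 -0.23  1.13  0.    1.23]
side start [([348.1, 158.0], 99), ([363.3, 176.3], 114), ([304.3, 186.7], 185), ([285.0, 227.4], 267), ([252.1, 286.0], 419), ([299.6, 382.0], 476)]
side end [([348.2, 158.1], 97), ([363.4, 176.3], 116), ([304.3, 186.7], 185), ([285.0, 227.4], 267), ([252.1, 286.0], 419), ([299.6, 381.9], 481)]
side jar mean diff 2.49
side dish mean diff 4.51
top start [([355.5, 210.8], 291), ([196.7, 213.2], 308), ([278.4, 214.4], 292), ([449.7, 243.3], 239), ([410.0, 269.2], 240), ([130.5, 274.6], 211)]
top end [([355.4, 210.9], 294), ([196.7, 213.3], 309), ([278.4, 214.4], 292), ([130.5, 274.5], 215)]
top jar mean diff 4.57
top dish mean diff 6.01
```

View pics/s7.png

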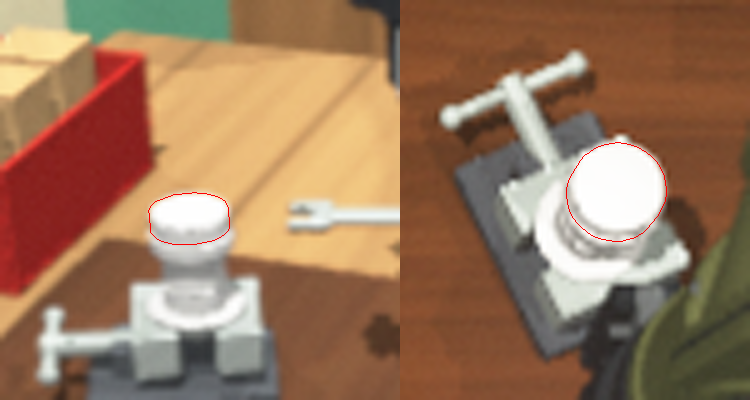

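View pics/side9.png

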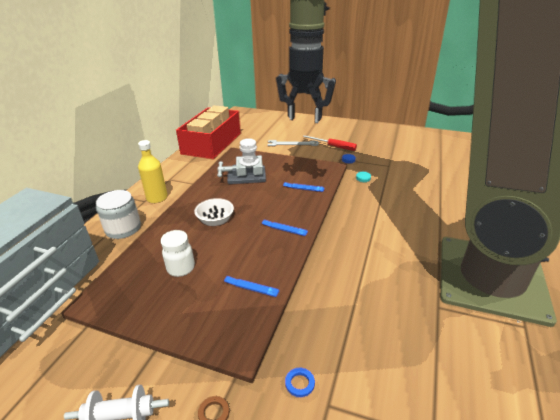

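The full stack stands level at the vice (side view 248,155), with the cap matching its modelled outline in both views. The levers are unmoved, and the jar (178,253), dish (215,213) and look-alikes are in place. Handing in.

```bash
python3 -c "
from workcell import job
print(job.sign_off())"
```

```text
the job is handed in; nothing more can be done
None
```

I built the stack on the mandrel in the order you asked: cup with its flange down, spacer, flat ring, then the domed cap. I let go of each part and backed the arm off. The job was handed in at about 29 s on the robot's clock.

- **Seating:** each part met light contact (9–14 N) at its expected height. In the overlays, the spacer, ring and cap match their modelled positions to about a millimetre in both views. The cup I could check on the jaws from the side view only right after release, because the arm blocked the top camera.
- **Bystanders:** the three levers moved by no more than 0.1 pixel between the first and last pictures. The jar and dish showed only small picture differences, and both look in place in the last side view. The blue look-alike ring and the blue and turquoise look-alike caps also stayed put; the brown ring I judged by eye only.
- **Checks that failed:** the blob measurement of the placed ring gave no usable result because it merged with the vice, so I relied on the overlay there. In the last top view the arm hid the two look-alike caps, and only the side view confirmed them.

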